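# Load the seasoning caddy

### The arm

A 7-joint arm with a two-finger parallel gripper is mounted at the origin on a cart in front of the work surface, level with it; the furniture and walls round the work are solid. World frame = base frame: x ahead of the robot, y to its left, z up, the work surface at z = 0. Lengths are in m, angles in rad, forces in N, time in s.
With the tool pointing down it reaches from about 0.425 to 0.925 m from the base axis. Payload 6.8 kg.
Tool frame: the origin (TCP) lies midway between the tips of the shut fingers; the grasp point (between the pads) lies 19 mm behind it; z points along the fingers, y is the direction in which the jaws open and shut (so a half turn about z gives the same grasp; the last joint's range is limited). The gripper opens to 85 mm and grips with 20 to 120 N. Pads are 22 mm wide; open, the fingers measure 114 mm over their backs; the gripper's body (76 mm by 85 mm) begins 54 mm behind the grasp point. The pads swing forward as they close: fully open they stand 13 mm farther back than shut.
Start: joints at [-1.431, 0.477, 0.022, 1.555, -0.011, 1.109, -0.083], TCP at [0.166, 0.654, 0.199] pointing down, gripper open.
Joint ranges: [-2.96, 2.96], [-0.34, 2.1], [-1.41, 1.46], [0.24, 2.44], [-1.37, 4.51], [0.17, 1.92], [-2.96, 2.96]. Speed limits (rad/s): [2.39, 2.39, 3.14, 3.14, 3.14, 3.14, 3.14].

### API

Orientations are given as a unit quaternion [w, x, y, z].
In Python, from station import bot, vision gives the robot as it stands.
- The arm moves only by the tool move_arm, never from a script. Its argument "increments" is text: rows parted by semicolons, each of 7 numbers parted by spaces: the opening, from 0 (shut) to 1 (fully open), then the shift along the world's x, y, z in mm, then the turn, a rotation vector about the world's x, y, z in rad. In form: grip x y z rx ry rz; .... A call has exactly 8 rows; each row shifts and turns the commanded pose from where the row before left it; what a row does not reach is not made up. A row lasts 1/8 s, in which the tool goes at most 62.5 mm and 10.7 degrees, less where a joint would pass 70% of its speed; a pose out of reach is approached as far as the arm can. A call with a gripper value outside its range is refused whole. The fingers move at their own pace and stop on an object; "newtons" is the grip in N (left out, the last holds). Time passes only in rows, so rows that do not move let the fingers close, or fill a call up. It gives the time, the measured TCP pose, the force and the opening at its end, in the units of the state.
- bot.get_obs(): the state, without advancing time (a new reading comes with each control period).
- vision.read_camera(name): name is "scene" or "side" or "wrist"; returns (picture, depth): 400x640x3 uint8, red, green, blue; 400x640 float32, m along the optical axis (not along the pixel's ray), 0 where there is no reading.
- vision.calibration(name): a dict with "fx", "fy", "cx", "cy" (pixels), "k1" (the pictures are not rectified: a ray, as slopes to the right and down, at radius r is drawn at 1 + k1 r^2 times it, then the intrinsics apply), "R" (3x3) and "t" (3): a world point X has camera coordinates R X + t; the wrist camera has in their place "hand_eye" (4x4, takes a point from camera to tool coordinates, whose origin is the TCP and whose axes are the flange's). Camera axes: x right, y down, z forward; pixel columns grow to the right and rows downward; lengths in m; the calibration is good to about 2 mm. A picture is of the moment at which its call begins: read the wrist's pose just before it. calibration takes no time and is no camera call.
- bot.hand_in(): hands the job in, once; it reports no verdict.
The state is a dict: "t": time; "q": joint angles; "joint_vel": joint speeds; "joint_torque": joint torques, N m; "eef_pos": TCP position; "tool_rot": TCP orientation; "contact_force": force on the tool from outside, world axes, zero at the start; "torque": the same for the moment, N m; "gripper_width": opening from 0.0 (shut) to 1.0 (fully open).
Only numpy, scipy, OpenCV 4.12 (cv2) and the standard library are available. Lean on these libraries where they do the work, as an engineer would, in place of code of your own. Each camera call takes 0.05 s, during which the arm holds its last target.

### The job

Tidy the seasonings into the wooden caddy: set the three spice jars that stand bare on the front of the worktop upright into its three narrow wells, one to a well, and the pepper mill standing among them upright into its wide well, lowering each to the floor of its well before you let go. Leave the squat jam jar and the spice jar on the round cork mat standing where they are; the row of jars and bottles along the back wall is not part of the job.

Things in the scene. Friction and masses are not known exactly. Their poses are not given: they have to be found in the camera images.
- caddy: Open wooden caddy, mm: 88 (its x) x 289 (its y), fixed. Origin: centre of underside, z up. Floor 6 thick, walls 45 high, dividers 38; steel handle loop 72 high over each short end (y +-141.5). Row of four wells along y: three narrow, 62 in y, centred at y -107.5, -40.5, +26.5; one wide, 76 in y, centred at y +100.5. All 76 in x, centred at x 0, floor at z 6.
- spice_jar_1: Closed spice jar, clear glass with label and screw cap, round, mm: 106 tall, body 42 across, cap (top 21) 44.6 across. Origin: centre of underside, z up its axis. Loose, 0.11 kg. Stands bare on the front of the worktop at the start. The three worktop spice jars are interchangeable.
- spice_jar_2: Closed spice jar, clear glass with label and screw cap, round, mm: 106 tall, body 42 across, cap (top 21) 44.6 across. Origin: centre of underside, z up its axis. Loose, 0.11 kg. Stands bare on the front of the worktop at the start. The three worktop spice jars are interchangeable.
- spice_jar_3: Closed spice jar, clear glass with label and screw cap, round, mm: 106 tall, body 42 across, cap (top 21) 44.6 across. Origin: centre of underside, z up its axis. Loose, 0.11 kg. Stands bare on the front of the worktop at the start. The three worktop spice jars are interchangeable.
- pepper_mill: Turned wooden pepper mill, round, mm: 165 tall; foot and body up to 58 across; above 120 a rounded head 48 across (widest about 137, ends at 154), small knob on top. Origin: centre of underside, z up its axis. Loose, rigid, 0.13 to 0.25 kg. Stands on the front of the worktop. The tallest of them, so easiest loaded after the jars.
- jam_jar: Squat wide food jar, 101 mm tall, 70 mm across, with a wide screw lid. Does not belong in the caddy. Origin: centre of underside. Loose, stands among the spice jars on the worktop. A fixed toaster, about 200 mm tall, stands behind them: come down with the fingers closing sideways (left-right) rather than towards it.
- mat: Round flat cork mat, 100 mm across, 8 mm thick, fixed, with one spice jar on it. Origin: centre of underside.
- mat_jar: Spice jar of the same shape and size as the other three (106 mm tall, 45 across), standing on the cork mat, its underside 8 mm above the worktop; it stays there. Origin: centre of underside. Loose.
Not all that is in view belongs to the job. Leave any purple or turquoise look-alike of the spice_jar_1 alone.

How it is judged:
At the end, for the whole second after the job is handed in: The three worktop spice jars stand in the narrow wells and the mill in the wide well, each with its axis inside its well, its underside within 5 mm of the well floor, upright within 0.1 rad and at rest; the jam jar and the jar on the mat stand upright within 15 mm of where they were (y of spice_jar_1 in the frame of caddy between -0.1385 and 0.0575 m and x of spice_jar_1 in the frame of caddy between -0.038 and 0.038 m and z of spice_jar_1 in the frame of caddy between 0.002 and 0.011 m and angle between each of spice_jar_1, spice_jar_2, spice_jar_3, pepper_mill, jam_jar, mat_jar's own z axis and vertical below 0.1 rad and linear speed of each of spice_jar_1, spice_jar_2, spice_jar_3, pepper_mill, jam_jar, mat_jar below 0.02 m/s and angular speed of each of spice_jar_1, spice_jar_2, spice_jar_3, pepper_mill below 0.2 rad/s and y of spice_jar_2 in the frame of caddy between -0.1385 and 0.0575 m and x of spice_jar_2 in the frame of caddy between -0.038 and 0.038 m and z of spice_jar_2 in the frame of caddy between 0.002 and 0.011 m and y of spice_jar_3 in the frame of caddy between -0.1385 and 0.0575 m and x of spice_jar_3 in the frame of caddy between -0.038 and 0.038 m and z of spice_jar_3 in the frame of caddy between 0.002 and 0.011 m and y of pepper_mill in the frame of caddy between 0.0625 and 0.1385 m and x of pepper_mill in the frame of caddy between -0.038 and 0.038 m and z of pepper_mill in the frame of caddy between 0.002 and 0.011 m and distance of each of jam_jar, mat_jar from where it was at the start of the episode below 0.015 m); the robot touches nothing.
It fails at once if the jam jar is moved by more than 15 mm or tipped (distance of jam_jar from where it was at the start of the episode above 0.015 m or angle between jam_jar's own z axis and vertical above 0.3 rad).
It fails at once if the spice jar on the cork mat is moved by more than 15 mm or tipped (distance of mat_jar from where it was at the start of the episode above 0.015 m or angle between mat_jar's own z axis and vertical above 0.3 rad).
It fails at once if a spice jar or the mill is dropped (from about 3 cm or more) or flung: it moves faster than 0.75 m/s while the fingers do not hold it ((linear speed of spice_jar_1 above 0.75 m/s and contact force between the fingers and spice_jar_1 below 0.01 N) or (linear speed of spice_jar_2 above 0.75 m/s and contact force between the fingers and spice_jar_2 below 0.01 N) or (linear speed of spice_jar_3 above 0.75 m/s and contact force between the fingers and spice_jar_3 below 0.01 N) or (linear speed of pepper_mill above 0.75 m/s and contact force between the fingers and pepper_mill below 0.01 N)).
It also fails if it takes over 112 s, if anything falls off the work surface, if the arm or the gripper's body presses on something with over 40 N, if the wrist force passes 120 N, or if a joint passes its speed limit or range.

## Working session

There is one attempt and no reset: what is moved stays moved. The work goes in short steps, Python scripts to look and compute and a tool call to move; the robot and the scene stay as the last step left them, time stands still between calls to the robot, and variables do not carry over. Pictures are saved under pics/ and viewed, and the job is handed in when it is done.

Besides the shell and the picture viewer there is one more tool, called after "Emit:" as name(argument=value, ...) on one line, values as JSON. move_arm: Moves the arm, as the interface text tells. Its arguments: {"type":"object","properties":{"increments":{"type":"string"},"newtons":{"type":"number"}},"required":["increments"]}

```bash
mkdir -p pics; ls; python3 - <<'E'
from station import bot, vision
import cv2,numpy as np
o=bot.get_obs();print({k:np.round(v,3) for k,v in o.items()})
for n in ("scene","side","wrist"):
    p,d=vision.read_camera(n);cv2.imwrite(f"pics/{n}0.png",p[:,:,::-1]);np.save(f"{n}0.npy",d)
    c=vision.calibration(n);print(n,{k:np.round(v,3).tolist() for k,v in c.items()})
E
```

```text
pics
{'t': np.float64(0.0), 'q': array([-1.431,  0.478,  0.022,  1.556, -0.012,  1.109, -0.083]), 'joint_vel': array([-0.   , -0.   ,  0.001,  0.001, -0.   , -0.002, -0.   ]), 'joint_torque': array([-1.0000e-03, -5.9646e+01,  1.6070e+00, -2.8120e+01,  1.2000e-02,
        1.0000e-02,  0.0000e+00]), 'eef_pos': array([0.165, 0.654, 0.198]), 'tool_rot': array([-0.   ,  0.124,  0.992, -0.001]), 'contact_force': array([0.328, 0.444, 0.065]), 'torque': array([ 0.002, -0.021,  0.035]), 'gripper_width': np.float64(0.999)}
scene {'fx': 483.323, 'fy': 483.323, 'cx': 315.307, 'cy': 192.422, 'k1': -0.151, 'R': [[0.539, -0.842, -0.012], [-0.412, -0.251, -0.876], [0.735, 0.477, -0.483]], 't': [-0.542, 0.201, 1.34]}
side {'fx': 502.595, 'fy': 502.595, 'cx': 316.19, 'cy': 194.471, 'k1': -0.115, 'R': [[0.031, -0.999, -0.013], [-0.737, -0.014, -0.676], [0.676, 0.03, -0.737]], 't': [-0.312, 0.418, 1.225]}
wrist {'fx': 313.251, 'fy': 313.251, 'cx': 322.652, 'cy': 197.988, 'k1': -0.009, 'hand_eye': [[-0.001, -0.947, -0.321, 0.082], [1.0, -0.0, -0.001, -0.001], [0.001, -0.321, 0.947, -0.174], [0.0, 0.0, 0.0, 1.0]]}
```

View pics/scene0.png

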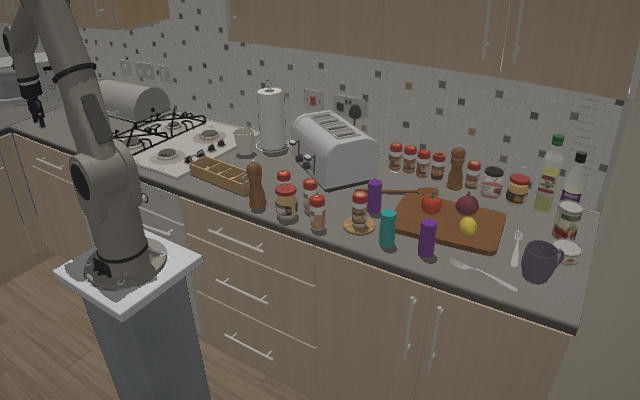

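View pics/side0.png

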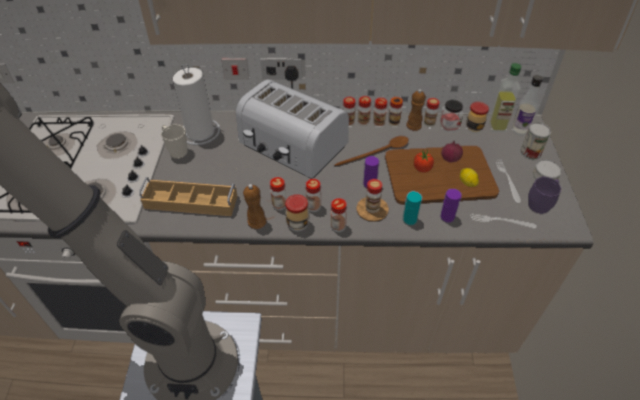

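View pics/wrist0.png

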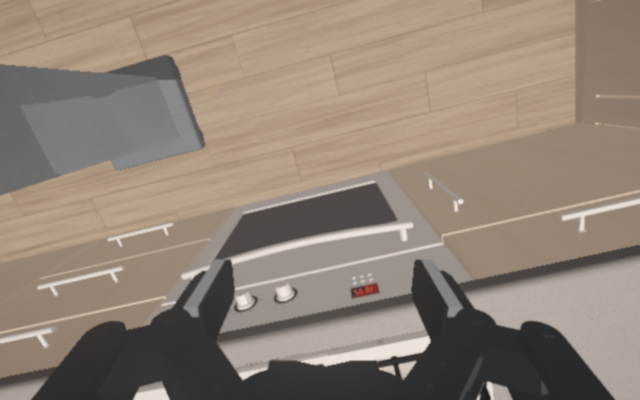

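The side view shows the mill at (255,205), jars at (278,190), (313,193) and (339,213), the jam jar at (297,212), the mat jar at (373,195) and the caddy at (190,197). Next I'll back-project these.

```bash
cat > h.py <<'E'
import numpy as np,cv2
from station import bot,vision
from scipy.spatial.transform import Rotation as Rot
def cloud(name,d,pose=None):
    c=vision.calibration(name)
    K=np.array([[c['fx'],0,c['cx']],[0,c['fy'],c['cy']],[0,0,1.]])
    h,w=d.shape
    uv=np.stack(np.meshgrid(np.arange(w),np.arange(h)),-1).reshape(-1,1,2).astype(float)
    s=cv2.undistortPoints(uv,K,np.array([c['k1'],0,0,0,0.])).reshape(h,w,2)
    P=np.concatenate([s*d[...,None],d[...,None]],-1)
    if name=='wrist':
        H=np.array(c['hand_eye']);P=P@H[:3,:3].T+H[:3,3]
        pos,q=pose;R=Rot.from_quat(np.r_[q[1:],q[0]]).as_matrix();P=P@R.T+pos
    else:
        P=(P-np.array(c['t']))@np.array(c['R'])
    P[d<=0]=np.nan
    return P
E
python3 - <<'E'
from h import *
S=1000
for n in ("scene","side"):
    P=cloud(n,np.load(n+"0.npy"));img=cv2.imread(f"pics/{n}0.png")
    np.save(n+"P.npy",P)
    # topdown: y -0.5..0.5, x 0.35..0.95 ; 800 px for 1 m
    m=np.zeros((520,800,3),np.uint8);z=np.full((520,800),-1.)
    v=P.reshape(-1,3);c=img.reshape(-1,3)
    ok=~np.isnan(v[:,0])&(v[:,2]>-.02)&(v[:,2]<.22)
    v=v[ok];c=c[ok]
    o=np.argsort(v[:,2]);v=v[o];c=c[o]
    px=((0.45-v[:,1])*800).astype(int);py=((0.95-v[:,0])*800).astype(int)
    k=(px>=0)&(px<800)&(py>=0)&(py<520)
    for a,b,cc in zip(px[k],py[k],c[k]): m[b:b+3,a:a+3]=cc
    cv2.imwrite(f"pics/top_{n}.png",m)
E
python3 - <<'E'
import cv2
a=cv2.imread("pics/side0.png")[120:250,120:430];cv2.imwrite("pics/sidez.png",cv2.resize(a,None,fx=2.55,fy=2.55,interpolation=2))
E
```

```text
(no output)
```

View pics/top_scene.png

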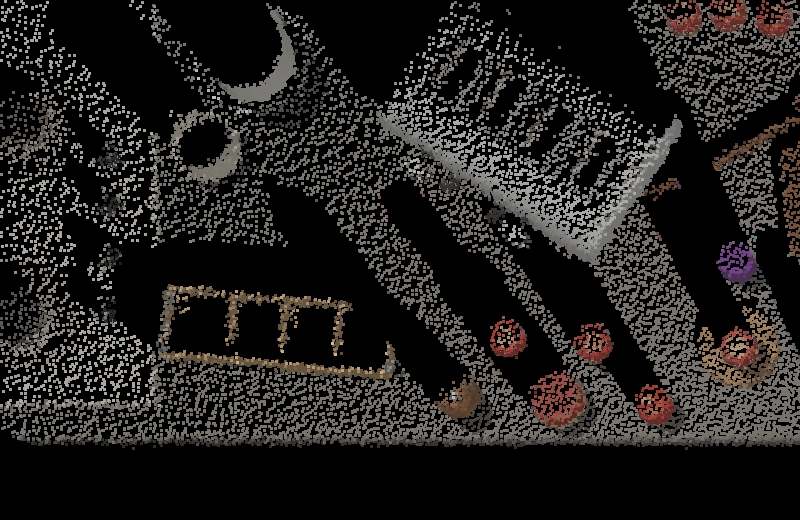

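View pics/top_side.png

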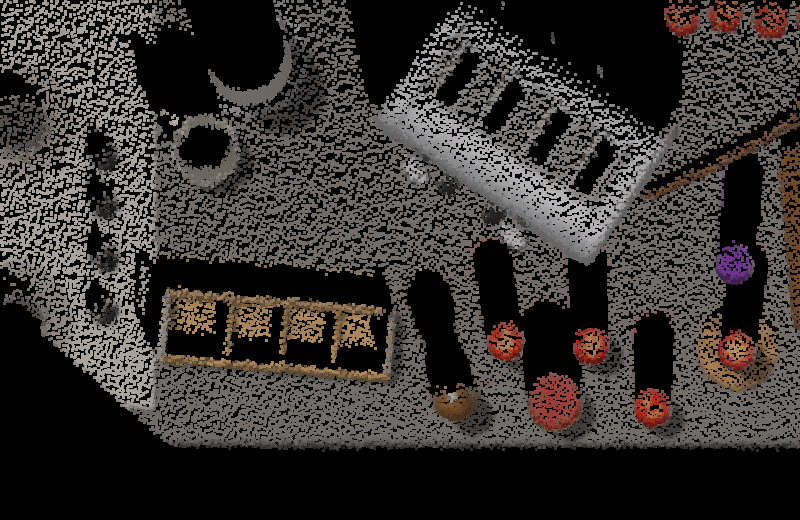

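View pics/sidez.png

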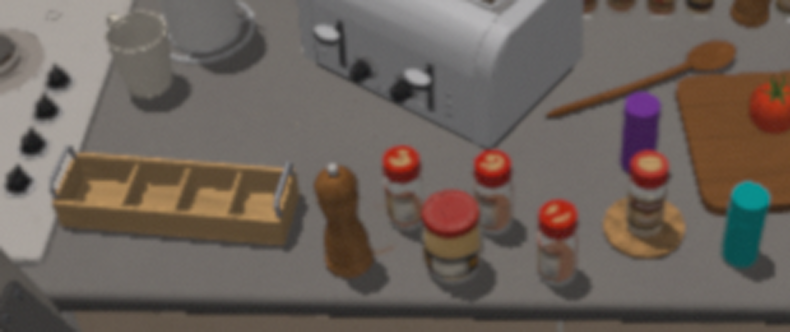

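Both views agree: three bare jars at top-map pixels (507,340), (593,343) and (654,405), the mill at about (458,400), the jam jar at (556,400), the mat jar at (738,348), and the caddy's wide well at its left (+y) end. Now the precise fits.

```bash
cat > fit.py <<'E'
from h import *
from scipy.optimize import least_squares
def circ(P,guess,r,z0,z1,rad=0.045):
    v=P.reshape(-1,3);v=v[~np.isnan(v[:,0])]
    v=v[(v[:,2]>z0)&(v[:,2]<z1)&(np.hypot(*(v[:,:2]-guess).T)<rad)]
    f=lambda p:np.hypot(*(v[:,:2]-p).T)-r
    s=least_squares(f,guess,loss='soft_l1',f_scale=.002);return s.x,len(v),np.median(abs(f(s.x)))
E
python3 - <<'E'
from fit import *
def w(px,py): return np.array([.95-py/800,.45-px/800])
obj={'A':w(507,340),'B':w(593,343),'C':w(654,405),'mat':w(738,350),'jam':w(556,402),'mill':w(458,402)}
spec={'A':[(.0223,.087,.101)],'B':[(.0223,.087,.101)],'C':[(.0223,.087,.101)],'mat':[(.0223,.095,.11)],'jam':[(.035,.08,.097)],'mill':[(.024,.133,.142),(.029,.0,.03)]}
for n in("scene","side"):
    P=np.load(n+"P.npy")
    for k in obj:
        for r,a,b in spec[k]:
            x,m,e=circ(P,obj[k],r,a,b);print(n,k,np.round(x,4),m,np.round(e,4))
    v=P.reshape(-1,3)
    v=v[~np.isnan(v[:,0])]
    q=v[(v[:,2]>.039)&(v[:,2]<.049)&(v[:,0]>.45)&(v[:,0]<.62)&(v[:,1]<.26)&(v[:,1]>-.06)]
    rect=cv2.minAreaRect((q[:,:2]*1000).astype(np.float32));print(rect,len(q),np.median(q[:,2]))
    t=v[(abs(v[:,0]-.46)<.01)&(abs(v[:,1]-.1)<.1)&(abs(v[:,2])<.02)];print('table z',np.median(t[:,2]))
    for k in obj:
        t=v[np.hypot(*(v[:,:2]-obj[k]).T)<.03];print(k,np.percentile(t[:,2],99).round(4),end=' ')
    print()
E
```

```text
scene A [ 0.5307 -0.1818] 58 0.0015
scene B [ 0.5256 -0.289 ] 61 0.0019
scene C [ 0.4471 -0.3659] 67 0.0014
scene mat [ 0.5198 -0.4706] 72 0.0012
scene jam [ 0.4587 -0.2408] 94 0.0015
scene mill [ 0.4589 -0.1148] 41 0.0013
scene mill [ 0.4598 -0.1173] 222 0.0041
((535.251220703125, 103.39906311035156), (296.69671630859375, 96.97312927246094), 84.58924102783203) 309 0.04354860696377719
table z 0.0001222033600302978
A 0.1095 B 0.1096 C 0.1084 mat 0.1173 jam 0.1034 mill 0.1573 
side A [ 0.5277 -0.1799] 54 0.0015
side B [ 0.5216 -0.2873] 58 0.0014
side C [ 0.4439 -0.3648] 64 0.0012
side mat [ 0.516  -0.4708] 68 0.0013
side jam [ 0.4547 -0.2421] 128 0.0025
side mill [ 0.4578 -0.1153] 60 0.0019
side mill [ 0.4579 -0.1179] 206 0.0032
((532.8583984375, 105.58081817626953), (291.75946044921875, 95.62373352050781), 84.99360656738281) 442 0.04244907344740561
table z -0.0019298538776948014
A 0.1091 B 0.1086 C 0.1082 mat 0.1173 jam 0.103 mill 0.1603
```

Emit:
move_arm(increments="1 0 0 60 0 0 0; 1 28 -45 15 0 0 0.03; 1 28 -45 15 0 0 0.03; 1 28 -45 15 0 0 0.03; 1 28 -45 15 0 0 0.03; 1 28 -45 15 0 0 0.03; 1 28 -45 15 0 0 0.03; 1 28 -45 15 0 0 0.03")

```text
t: 1.15
eef_pos: [0.3622, 0.3376, 0.3646]
tool_rot: [-0.0, 0.018, 1.0, 0.0]
contact_force: [1.2, -0.3, -0.2]
gripper_width: 1.0
```

```bash
python3 - <<'E'
from h import *
o=bot.get_obs();print({k:np.round(o[k],3) for k in('t','q','eef_pos','tool_rot')})
E
```

```text
{'t': np.float64(1.15), 'q': array([-1.039,  0.048,  0.172,  1.747, -0.009,  1.347,  0.668]), 'eef_pos': array([0.362, 0.338, 0.365]), 'tool_rot': array([-0.   ,  0.018,  1.   ,  0.   ])}
```

Emit:
move_arm(increments="1 18 -55 5 0 0 0.03; 1 18 -55 5 0 0 0; 1 18 -55 5 0 0 0; 1 18 -55 5 0 0 0; 1 18 -55 5 0 0 0; 1 18 -55 5 0 0 0; 1 18 -40 0 0 0 0; 1 0 0 0 0 0 0")

```text
t: 2.15
eef_pos: [0.4878, -0.0343, 0.3942]
tool_rot: [0.0, 0.007, 1.0, -0.0]
contact_force: [-0.4, 1.0, 0.5]
gripper_width: 0.997
```

```bash
cat > wr.py <<'E'
from fit import *
import sys
def snap(tag):
    o=bot.get_obs();pose=(o['eef_pos'],o['tool_rot'])
    p,d=vision.read_camera('wrist');cv2.imwrite(f"pics/{tag}.png",p[:,:,::-1])
    P=cloud('wrist',d,pose);np.save(tag+"P.npy",P)
    print(np.round(o['t'],2),o['eef_pos'].round(4),o['tool_rot'].round(3),'q',o['q'].round(2))
    return P,p
E
python3 - <<'E'
from wr import *
P,p=snap('w1')
v=P.reshape(-1,3);v=v[~np.isnan(v[:,0])]
q=v[(v[:,2]>.039)&(v[:,2]<.049)&(v[:,0]>.45)&(v[:,0]<.62)&(v[:,1]<.26)&(v[:,1]>-.06)]
print(cv2.minAreaRect((q[:,:2]*1000).astype(np.float32)),len(q))
for k,g,r,a,b in [('A',(.529,-.181),.0223,.087,.101),('B',(.5236,-.288),.0223,.087,.101),('C',(.4455,-.365),.0223,.087,.101),('mill',(.4585,-.116),.024,.130,.144),('jam',(.4567,-.2415),.035,.08,.097)]:
    try: print(k,circ(P,np.array(g),r,a,b))
    except Exception as e: print(k,e)
E
```

```text
2.15 [ 0.4878 -0.0343  0.3942] [ 0.     0.007  1.    -0.   ] q [-0.65  0.    0.61  1.73 -0.    1.41  1.51]
((536.3552856445312, 105.45940399169922), (289.5726013183594, 87.18273162841797), 84.9755859375) 1461
A (array([ 0.52895127, -0.18046102]), 109, np.float64(0.00039856467293749795))
B (array([ 0.52369885, -0.28812073]), 154, np.float64(0.00047122790063136577))
C (array([ 0.4459012 , -0.36430352]), 206, np.float64(0.0004016777702926175))
mill (array([ 0.45913361, -0.11471976]), 303, np.float64(0.0011241073053707522))
jam (array([ 0.45413829, -0.24502228]), 105, np.float64(0.00037075328947758224))
```

View pics/w1.png

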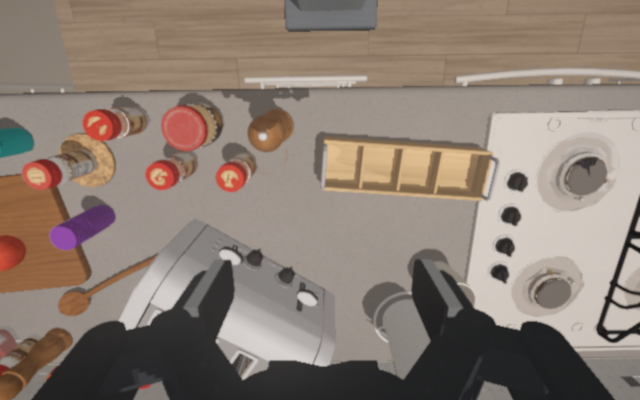

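The wrist view shows the caddy's wide well at the right (+y) end. The rim fit is 289.6 x 87.2 mm and the jars are fitted to under 0.5 mm, so I'll pick jar A first.

Emit:
move_arm(increments="1 10 -36.5 -30 0 0 0; 1 10 -36.5 -30 0 0 0; 1 10 -36.5 -30 0 0 0; 1 11 -36.5 -30 0 0 0; 1 0 0 -40 0 0 0; 1 0 0 -40 0 0 0; 1 0 0 -40 0 0 0; 1 0 0 0 0 0 0", newtons=30)

```text
t: 3.2
eef_pos: [0.5264, -0.174, 0.1515]
tool_rot: [-0.003, 0.003, 1.0, 0.001]
contact_force: [-0.4, -0.4, 0.7]
gripper_width: 0.999
```

```bash
python3 - <<'E'
from wr import *
P,p=snap('w2')
for k,g,r,a,b in [('A',(.529,-.181),.0223,.087,.101)]: print(circ(P,np.array(g),r,a,b))
E
```

```text
3.2 [ 0.5264 -0.174   0.1515] [-0.003  0.003  1.     0.001] q [-0.33  0.4   0.68  1.92 -0.31  0.93  2.07]
(array([ 0.52825748, -0.18004087]), 334, np.float64(0.000347432868666335))
```

View pics/w2.png

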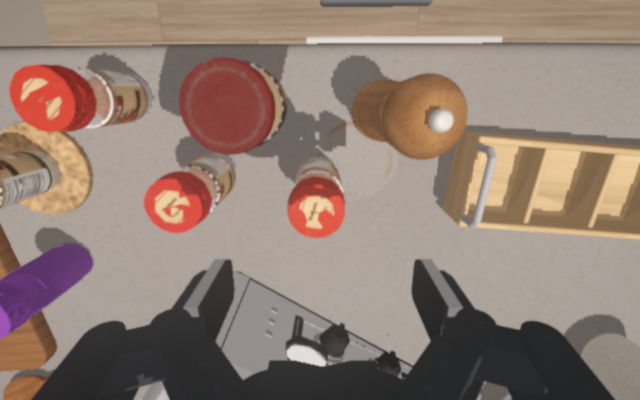

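Emit:
move_arm(increments="1 2 -6 -10 0 0 0; 1 0 0 -25 0 0 0; 1 0 0 -25 0 0 0; 1 0 0 -23 0 0 0; 1 0 0 0 0 0 0; 0 0 0 0 0 0 0; 0 0 0 0 0 0 0; 0 0 0 0 0 0 0")

```text
t: 4.25
eef_pos: [0.5332, -0.1811, 0.0738]
tool_rot: [0.002, 0.004, 1.0, 0.002]
contact_force: [-2.4, 12.6, 39.6]
gripper_width: 0.376
```

Emit:
move_arm(increments="0 0 0 0 0 0 0; 0 0 0 0 0 0 0; 0 0 0 0 0 0 0; 0 0 0 0 0 0 0; 0 0 0 20 0 0 0; 0 0 0 20 0 0 0; 0 0 0 20 0 0 0; 0 0 0 0 0 0 0")

```text
t: 5.25
eef_pos: [0.5319, -0.183, 0.1329]
tool_rot: [0.002, 0.004, 1.0, -0.0]
contact_force: [-0.4, 0.5, -0.7]
gripper_width: -0.0
```

```bash
python3 - <<'E'
from wr import *
P,p=snap('w3');print(bot.get_obs()['gripper_width'])
E
```

```text
5.25 [ 0.5319 -0.183   0.1329] [ 0.002  0.004  1.    -0.   ] q [-0.3   0.43  0.67  1.93 -0.34  0.89  2.11]
0.0022414109259223745
```

View pics/w3.png

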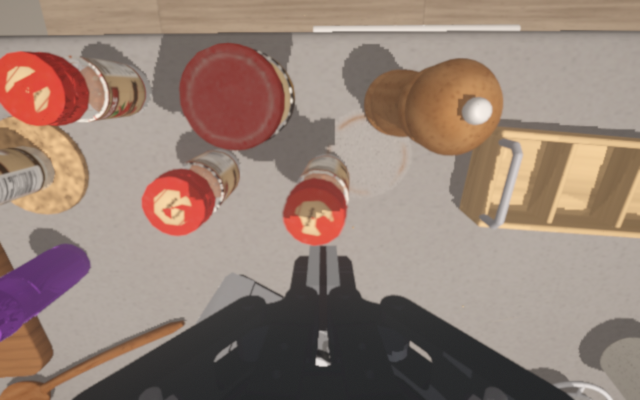

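The grip missed: the fingers are shut, and the jar is still standing at (316,210). I'll check the geometry.

```bash
python3 - <<'E'
from wr import *
P=np.load('w3P.npy');print(circ(P,np.array((.528,-.18)),.0223,.087,.101))
for u,v in[(322,248),(322,252),(312,252),(335,252),(316,212),(316,190),(335,262),(322,300)]: print(u,v,P[v,u].round(4))
for k,g,r,a,b in [('B',(.5236,-.288),.0223,.087,.101),('C',(.4455,-.365),.0223,.087,.101),('jam',(.4567,-.2415),.035,.08,.097),('mill',(.4585,-.116),.024,.130,.144)]: print(k,circ(P,np.array(g),r,a,b))
v=P.reshape(-1,3);v=v[np.hypot(*(v[:,:2]-[.528,-.18]).T)<.02];print(np.nanpercentile(v[:,2],[50,90]))
p,d=vision.read_camera('side');cv2.imwrite('pics/s3.png',cv2.resize(p[120:250,200:430,::-1],None,fx=3.4,fy=3.4))
E
```

```text
(array([ 0.53065545, -0.18876085]), 423, np.float64(0.00034337157337972074))
322 248 [ 0.5208 -0.1841  0.1709]
322 252 [ 0.5209 -0.1841  0.1749]
312 252 [ 0.5207 -0.1889  0.1751]
335 252 [ 0.5205 -0.178   0.1756]
316 212 [ 0.5271 -0.1885  0.1074]
316 190 [ 0.5112 -0.1882  0.1079]
335 262 [ 0.5206 -0.1783  0.1845]
322 300 [ 0.5275 -0.1841  0.202 ]
B (array([ 0.52391251, -0.28762865]), 646, np.float64(0.0003802833693306081))
C (array([ 0.44593726, -0.36402811]), 1250, np.float64(0.0004531989147056135))
jam (array([ 0.4539442 , -0.24434419]), 223, np.float64(0.00024796304127750607))
mill (array([ 0.45871502, -0.11306915]), 1931, np.float64(0.0011949125924019116))
[0.22062139 0.24941421]
```

View pics/s3.png

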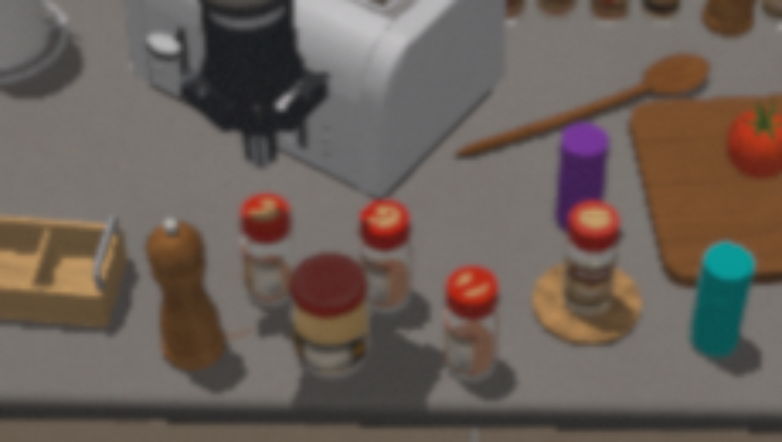

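```bash
python3 - <<'E'
from wr import *
p,d=vision.read_camera('side');P=cloud('side',d)
for v in range(155,175,2): print(v,[P[v,u].round(3).tolist() for u in (273,276,279)])
p,d=vision.read_camera('scene');P=cloud('scene',d)
v=P.reshape(-1,3);m=(np.hypot(*(v[:,:2]-[.532,-.183]).T)<.03)&(v[:,2]>.112);print(np.nanpercentile(v[m][:,2],[0,1,5,10]),m.sum())
print(bot.get_obs()['eef_pos'])
v=np.load('w3P.npy').reshape(-1,3);m=(np.hypot(*(v[:,:2]-[.532,-.183]).T)<.03)&(v[:,2]>.112);print(np.nanpercentile(v[m][:,2],[0,1,5,10]),m.sum())
E
```

```text
155 [[0.515, -0.179, 0.223], [0.676, -0.163, 0.073], [0.517, -0.195, 0.222]]
157 [[0.513, -0.178, 0.218], [0.538, -0.183, 0.195], [0.516, -0.195, 0.216]]
159 [[0.512, -0.178, 0.211], [0.516, -0.186, 0.208], [0.518, -0.194, 0.206]]
161 [[0.523, -0.176, 0.193], [0.517, -0.185, 0.198], [0.525, -0.193, 0.191]]
163 [[0.519, -0.176, 0.189], [0.52, -0.184, 0.188], [0.519, -0.193, 0.189]]
165 [[0.524, -0.174, 0.176], [0.518, -0.184, 0.182], [0.522, -0.192, 0.179]]
167 [[0.519, -0.175, 0.173], [0.514, -0.184, 0.178], [0.523, -0.191, 0.169]]
169 [[0.689, -0.146, -0.003], [0.515, -0.183, 0.169], [0.688, -0.166, -0.001]]
171 [[0.681, -0.146, -0.005], [0.678, -0.157, -0.001], [0.68, -0.167, -0.004]]
173 [[0.668, -0.148, -0.001], [0.671, -0.158, -0.004], [0.671, -0.168, -0.004]]
[0.16273747 0.16688552 0.17615159 0.18321712] 447
[ 0.53002609 -0.18230149  0.13048096]
[0.16669748 0.17310446 0.18574198 0.19964647] 19962
```

All three cameras put the real fingertips about 34 mm higher than the reported TCP implies (tips at z≈0.165, TCP 0.1305). That explains the miss, because the fingers closed on top of the cap. Jar A was nudged to (0.5307, -0.1888) and still stands, so I'll aim 34 mm lower and retry.

Emit:
move_arm(increments="1 0 -6 0 0 0 0; 1 0 0 0 0 0 0; 1 0 0 0 0 0 0; 1 0 0 0 0 0 0; 1 0 0 0 0 0 0; 1 0 0 -20 0 0 0; 1 0 0 -20 0 0 0; 1 0 0 0 0 0 0")

```text
t: 6.45
eef_pos: [0.5295, -0.1881, 0.0901]
tool_rot: [-0.001, 0.004, 1.0, 0.0]
contact_force: [0.1, 0.0, 0.1]
gripper_width: 1.0
```

```bash
python3 - <<'E'
from wr import *
P,p=snap('w4');print(bot.get_obs()['gripper_width'],bot.get_obs()['contact_force']);print(circ(P,np.array((.53,-.188)),.0223,.087,.1005,.03))
E
```

```text
6.45 [ 0.5295 -0.1881  0.0901] [-0.001  0.004  1.     0.   ] q [-0.25  0.49  0.63  1.96 -0.39  0.82  2.16]
0.9978037723952222 [ 0.18579561 -0.26256919  0.01513397]
(array([ 0.52773774, -0.1789573 ]), 562, np.float64(0.0002994379359443772))
```

View pics/w4.png

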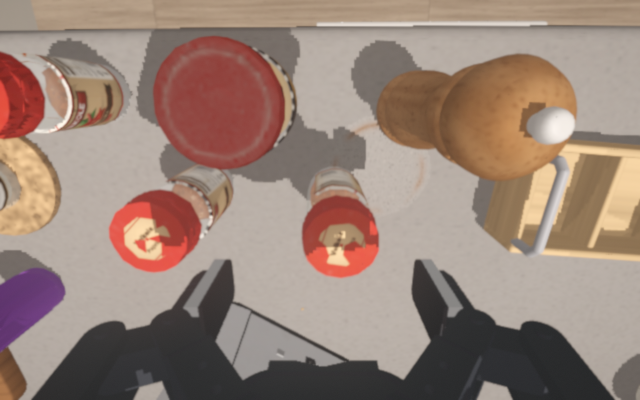

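```bash
python3 - <<'E'
from wr import *
for t in('w1','w2','w3','w4'):
    P=np.load(t+'P.npy');print(t)
    for k,g,r,a,b in [('A',(.53,-.185),.0223,.087,.1005),('Alow',(.53,-.185),.021,.04,.08),('B',(.5236,-.288),.0223,.087,.101),('mill',(.4585,-.116),.024,.130,.144),('jam',(.455,-.245),.035,.08,.097)]: 
        x,n,e=circ(P,np.array(g),r,a,b,.035);print('  ',k,x.round(4),n,e.round(4))
p,d=vision.read_camera('side');P=cloud('side',d);cv2.imwrite('pics/s4.png',cv2.resize(p[120:250,200:430,::-1],None,fx=3.4,fy=3.4))
print(circ(P,np.array((.53,-.185)),.0223,.087,.1005,.03))
E
```

```text
w1
   A [ 0.529  -0.1805] 108 0.0004
   Alow [ 0.5279 -0.1792] 233 0.0005
   B [ 0.5237 -0.2881] 154 0.0005
   mill [ 0.4591 -0.1147] 303 0.0011
   jam [ 0.4543 -0.2457] 39 0.0005
w2
   A [ 0.5282 -0.18  ] 327 0.0003
   Alow [ 0.5266 -0.1799] 535 0.0005
   B [ 0.5239 -0.2877] 542 0.0004
   mill [ 0.4588 -0.1132] 1494 0.0012
   jam [ 0.4546 -0.2455] 47 0.0004
w3
   A [ 0.5306 -0.1887] 400 0.0003
   Alow [ 0.5281 -0.1853] 760 0.0008
   B [ 0.5239 -0.2876] 646 0.0004
   mill [ 0.4587 -0.1131] 1931 0.0012
   jam [ 0.4547 -0.2455] 41 0.0004
w4
   A [ 0.5277 -0.1789] 661 0.0003
   Alow [ 0.5263 -0.1792] 1055 0.0005
   B [ 0.5235 -0.2876] 1090 0.0004
   mill [ 0.4587 -0.1129] 3637 0.0012
   jam [ 0.4546 -0.2455] 49 0.0004
(array([ 0.52685439, -0.18127109]), 53, np.float64(0.001197023551161771))
```

View pics/s4.png

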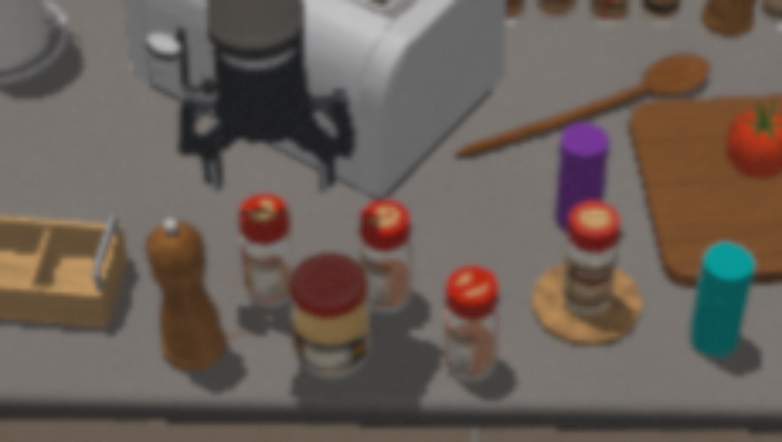

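Jar A had been rocking in that frame. It has now settled at (0.5275, -0.179).

Emit:
move_arm(increments="1 -2 9 0 0 0 0; 1 0 0 -20 0 0 0; 1 0 0 -20 0 0 0; 1 0 0 -16 0 0 0; 1 0 0 0 0 0 0; 0 0 0 0 0 0 0; 0 0 0 0 0 0 0; 0 0 0 0 0 0 0")

```text
t: 7.55
eef_pos: [0.5291, -0.1798, 0.0359]
tool_rot: [0.001, 0.004, 1.0, -0.0]
contact_force: [0.6, 0.6, 2.9]
gripper_width: 0.511
```

Emit:
move_arm(increments="0 0 0 0 0 0 0; 0 0 0 0 0 0 0; 0 0 0 10 0 0 0; 0 0 0 30 0 0 0; 0 0 0 30 0 0 0; 0 0 0 30 0 0 0; 0 0 0 30 0 0 0; 0 0 0 0 0 0 0")

```text
t: 8.55
eef_pos: [0.5299, -0.1802, 0.1675]
tool_rot: [0.002, 0.004, 1.0, -0.0]
contact_force: [0.7, -0.4, -0.7]
gripper_width: 0.513
```

```bash
python3 - <<'E'
from wr import *
P,p=snap('w5');print(bot.get_obs()['gripper_width'],bot.get_obs()['contact_force'])
E
```

```text
8.55 [ 0.5299 -0.1802  0.1675] [ 0.002  0.004  1.    -0.   ] q [-0.34  0.38  0.71  1.91 -0.3   0.96  2.07]
0.5093618582721102 [-0.23751513  0.07361997 -1.85372114]
```

View pics/w5.png

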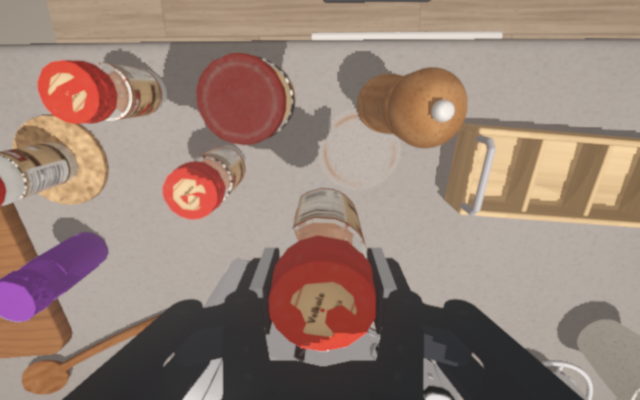

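Jar A is held upright, cap between the pads at (322,290). I'll carry it to the third narrow well and turn the jaws to the caddy's x direction on the way.

Emit:
move_arm(increments="0 1 20 10 0 0 -0.18; 0 1 38 10 0 0 -0.18; 0 1 38 10 0 0 -0.18; 0 1 38 10 0 0 -0.18; 0 1 38 10 0 0 -0.18; 0 1 38 0 0 0 -0.18; 0 1 38 0 0 0 -0.18; 0 1 38 0 0 0 -0.18")

```text
t: 9.6
eef_pos: [0.5355, 0.1076, 0.2139]
tool_rot: [-0.0, 0.664, 0.747, -0.001]
contact_force: [0.5, 0.6, -0.7]
gripper_width: 0.514
```

Emit:
move_arm(increments="0 1 26 0 0 0 -0.18; 0 0 0 0 0 0 -0.04; 0 0 0 0 0 0 0; 0 0 0 -30 0 0 0; 0 0 0 -30 0 0 0; 0 0 0 -30 0 0 0; 0 0 0 0 0 0 0; 0 0 0 0 0 0 0")

```text
t: 10.6
eef_pos: [0.5382, 0.1313, 0.1263]
tool_rot: [0.0, 0.741, 0.672, 0.001]
contact_force: [0.5, 0.2, -1.3]
gripper_width: 0.512
```

```bash
python3 - <<'E'
from wr import *
P,p=snap('w6');o=bot.get_obs();print(o['gripper_width'],o['contact_force'])
q=o['tool_rot'];R=Rot.from_quat(np.r_[q[1:],q[0]]).as_matrix();print(R[:,1].round(3),R[:,2].round(3))
p,d=vision.read_camera('side');cv2.imwrite('pics/s6.png',cv2.resize(p[100:250,100:330,::-1],None,fx=3.4,fy=3.4))
E
```

```text
10.6 [0.5382 0.1313 0.1263] [0.    0.741 0.672 0.001] q [-1.09  0.55  1.    1.96 -0.58  0.94  0.11]
0.514103093220471 [-0.46608702 -0.53406184 -1.25831416]
[ 0.995 -0.098  0.002] [ 0.002  0.001 -1.   ]
```

View pics/w6.png

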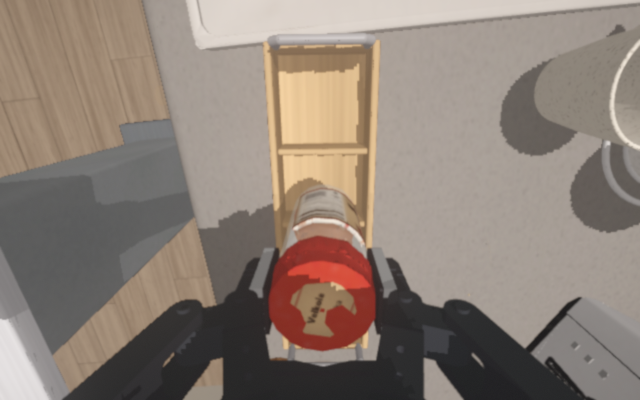

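View pics/s6.png

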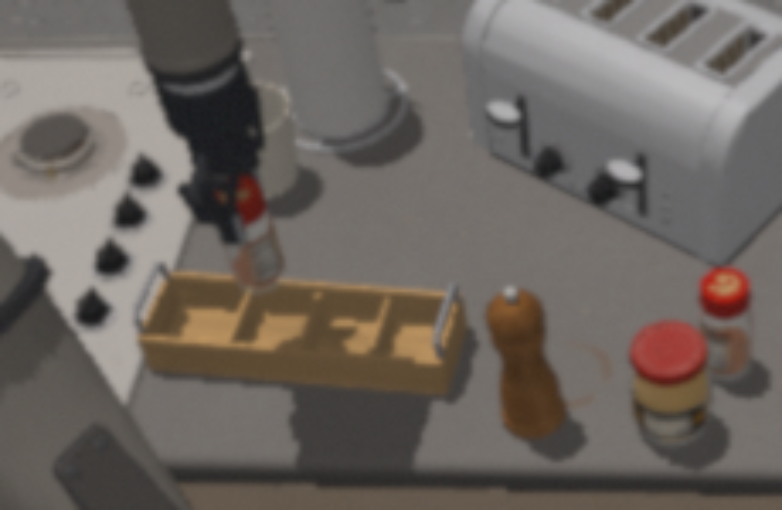

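Aligned over the well, so I'll lower it.

Emit:
move_arm(increments="0 0 0 -20 0 0 0; 0 0 0 -20 0 0 0; 0 0 0 -20 0 0 0; 0 0 0 -12 0 0 0; 0 0 0 -7 0 0 0; 0 0 0 -4 0 0 0; 0 0 0 0 0 0 0; 0 0 0 0 0 0 0")

```text
t: 11.7
eef_pos: [0.5378, 0.1325, 0.0426]
tool_rot: [0.0, 0.741, 0.672, 0.0]
contact_force: [0.3, -0.2, -0.7]
gripper_width: 0.515
```

Emit:
move_arm(increments="0 0 0 -1 0 0 0; 0 0 0 0 0 0 0; 0 0 0 -1 0 0 0; 0 0 0 0 0 0 0; 0 0 0 0 0 0 0; 0 0 0 0 0 0 0; 0 0 0 0 0 0 0; 0 0 0 0 0 0 0")

```text
t: 12.7
eef_pos: [0.5382, 0.1326, 0.0418]
tool_rot: [-0.0, 0.741, 0.672, 0.001]
contact_force: [-3.1, 0.0, 15.9]
gripper_width: 0.513
```

Contact at 16 N means it's on the floor. Release and rise.

Emit:
move_arm(increments="0.6 0 0 1 0 0 0; 0.7 0 0 0 0 0 0; 0.8 0 0 0 0 0 0; 1 0 0 0 0 0 0; 1 0 0 0 0 0 0; 1 0 0 20 0 0 0; 1 0 0 40 0 0 0; 1 0 0 50 0 0 0")

```text
t: 13.7
eef_pos: [0.5371, 0.132, 0.153]
tool_rot: [-0.0, 0.741, 0.672, -0.001]
contact_force: [-0.1, 1.2, 1.2]
gripper_width: 1.001
```

```bash
python3 - <<'E'
from wr import *
P,p=snap('w7')
print(circ(P,np.array((.5387,.1319)),.0223,.095,.107,.035))
v=P.reshape(-1,3);v=v[np.hypot(*(v[:,:2]-[.5387,.1319]).T)<.018];print(np.nanpercentile(v[:,2],[50,90]))
E
```

```text
13.7 [0.5371 0.132  0.153 ] [-0.     0.741  0.672 -0.001] q [-1.12  0.52  1.04  1.94 -0.54  0.99  0.08]
(array([0.53856894, 0.13230446]), 309, np.float64(0.000297013760247402))
[0.26249027 0.26881187]
```

View pics/w7.png

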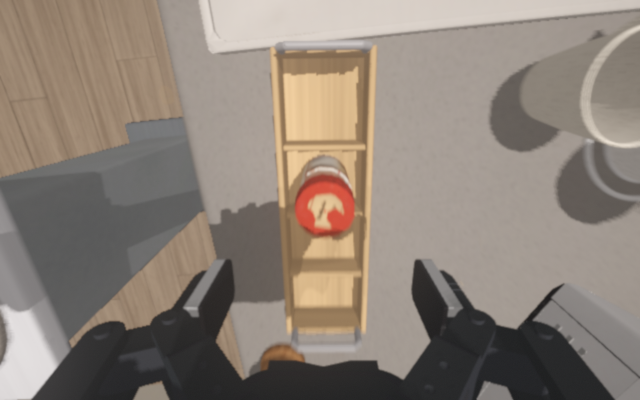

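Jar A stands centred in its well at (325,205). Jar B is next.

Emit:
move_arm(increments="1 0 -20 40 0 0 0.18; 1 -2 -47 30 0 0 0.185; 1 -2 -50 0 0 0 0.186; 1 -2 -50 0 0 0 0.186; 1 -2 -50 0 0 0 0.186; 1 -2 -50 0 0 0 0.186; 1 -2 -50 0 0 0 0.186; 1 -1 -50 0 0 0 0.186")

```text
t: 14.75
eef_pos: [0.5242, -0.2367, 0.2225]
tool_rot: [0.001, 0.091, 0.996, -0.0]
contact_force: [1.1, 0.0, 0.9]
gripper_width: 0.999
```

Emit:
move_arm(increments="1 0 -53 0 0 0 0.186; 1 0 0 -30 0 0 0; 1 0 0 -40 0 0 0; 1 0 0 -30 0 0 0; 1 0 0 0 0 0 0; 1 0 0 0 0 0 0; 1 0 0 0 0 0 0; 1 0 0 0 0 0 0")

```text
t: 15.75
eef_pos: [0.5252, -0.2879, 0.1224]
tool_rot: [0.001, 0.0, 1.0, -0.0]
contact_force: [0.4, -0.2, -0.5]
gripper_width: 1.001
```

```bash
python3 - <<'E'
from wr import *
P,p=snap('w8')
q=bot.get_obs()['tool_rot'];R=Rot.from_quat(np.r_[q[1:],q[0]]).as_matrix();print(R[:,1].round(3),R[:,2].round(3))
print(circ(P,np.array((.5236,-.288)),.0223,.087,.101,.035))
E
```

```text
15.75 [ 0.5252 -0.2879  0.1224] [ 0.001  0.     1.    -0.   ] q [-0.1   0.51  0.67  1.85 -0.39  0.91  2.32]
[ 0.001  1.    -0.   ] [ 0.001 -0.    -1.   ]
(array([ 0.52344552, -0.28750735]), 464, np.float64(0.0003427347917610273))
```

View pics/w8.png

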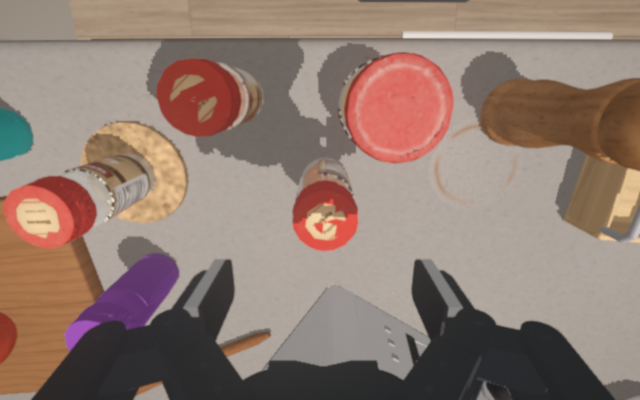

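Emit:
move_arm(increments="1 -2 0 -25 0 0 0; 1 0 0 -25 0 0 0; 1 0 0 -20 0 0 0; 1 0 0 -18 0 0 0; 1 0 0 0 0 0 0; 0 0 0 0 0 0 0; 0 0 0 0 0 0 0; 0 0 0 0 0 0 0")

```text
t: 16.8
eef_pos: [0.5232, -0.2878, 0.0341]
tool_rot: [0.001, 0.0, 1.0, -0.0]
contact_force: [0.2, 1.2, 2.6]
gripper_width: 0.513
```

Emit:
move_arm(increments="0 0 0 0 0 0 0; 0 0 0 0 0 0 0; 0 0 0 10 0 0 0; 0 0 0 30 0 0 0; 0 0 0 30 0 0 0; 0 0 0 40 0 0 0; 0 0 0 40 0 0 0; 0 0 0 30 0 0 0")

```text
t: 17.8
eef_pos: [0.5224, -0.2879, 0.2152]
tool_rot: [0.0, 0.001, 1.0, -0.0]
contact_force: [-0.4, -1.1, -1.5]
gripper_width: 0.519
```

Emit:
move_arm(increments="0 0 20 0 0 0 -0.18; 0 1 40 0 0 0 -0.185; 0 1 42 0 0 0 -0.185; 0 1 42 0 0 0 -0.185; 0 1 42 0 0 0 -0.185; 0 1 42 0 0 0 -0.185; 0 1 42 0 0 0 -0.185; 0 2 42 0 0 0 -0.185")

```text
t: 18.8
eef_pos: [0.5301, 0.0258, 0.2135]
tool_rot: [-0.0, 0.675, 0.738, 0.0]
contact_force: [1.3, -0.2, -1.8]
gripper_width: 0.515
```

Emit:
move_arm(increments="0 2 40 0 0 0 -0.183; 0 0 0 0 0 0 0; 0 0 0 -30 0 0 0; 0 0 0 -30 0 0 0; 0 0 0 -30 0 0 0; 0 0 0 0 0 0 0; 0 0 0 0 0 0 0; 0 0 0 0 0 0 0")

```text
t: 19.8
eef_pos: [0.5335, 0.0642, 0.1246]
tool_rot: [0.0, 0.738, 0.675, 0.001]
contact_force: [-0.9, 0.1, -0.2]
gripper_width: 0.509
```

```bash
python3 - <<'E'
from wr import *
P,p=snap('w9')
q=bot.get_obs()['tool_rot'];R=Rot.from_quat(np.r_[q[1:],q[0]]).as_matrix();print(R[:,1].round(3),R[:,2].round(3),bot.get_obs()['gripper_width'])
E
```

```text
19.8 [0.5335 0.0642 0.1246] [0.    0.738 0.675 0.001] q [-1.01  0.54  1.04  2.01 -0.59  0.93  0.26]
[ 0.996 -0.088  0.002] [ 0.002  0.001 -1.   ] 0.5181568455723145
```

View pics/w9.png

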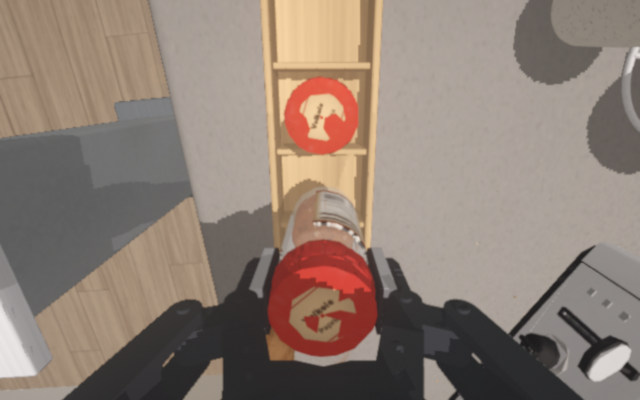

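Emit:
move_arm(increments="0 0 1 -25 0 0 0; 0 0 0 -25 0 0 0; 0 0 0 -18 0 0 0; 0 0 0 -10 0 0 0; 0 0 0 -5 0 0 0; 0 0 0 -1 0 0 0; 0 0 0 0 0 0 0; 0 0 0 0 0 0 0")

```text
t: 20.85
eef_pos: [0.5329, 0.0654, 0.04]
tool_rot: [-0.0, 0.738, 0.675, 0.0]
contact_force: [-2.3, 0.7, 6.3]
gripper_width: 0.509
```

Emit:
move_arm(increments="0.6 0 0 0 0 0 0; 0.7 0 0 0 0 0 0; 0.8 0 0 0 0 0 0; 1 0 0 0 0 0 0; 1 0 0 0 0 0 0; 1 0 0 20 0 0 0; 1 0 0 40 0 0 0; 1 0 0 50 0 0 0")

```text
t: 21.85
eef_pos: [0.5321, 0.065, 0.151]
tool_rot: [-0.0, 0.738, 0.675, -0.001]
contact_force: [1.3, 0.2, 0.3]
gripper_width: 0.998
```

```bash
python3 - <<'E'
from wr import *
P,p=snap('w10')
print(circ(P,np.array((.5329,.0652)),.0223,.095,.107,.035),circ(P,np.array((.5387,.1319)),.0223,.095,.107,.035))
E
```

```text
21.85 [0.5321 0.065  0.151 ] [-0.     0.738  0.675 -0.001] q [-1.05  0.51  1.09  1.98 -0.55  0.98  0.22]
(array([0.53369571, 0.06405702]), 329, np.float64(0.0003248865632077304)) (array([0.53867729, 0.13192636]), 56, np.float64(0.0002342064059915102))
```

View pics/w10.png

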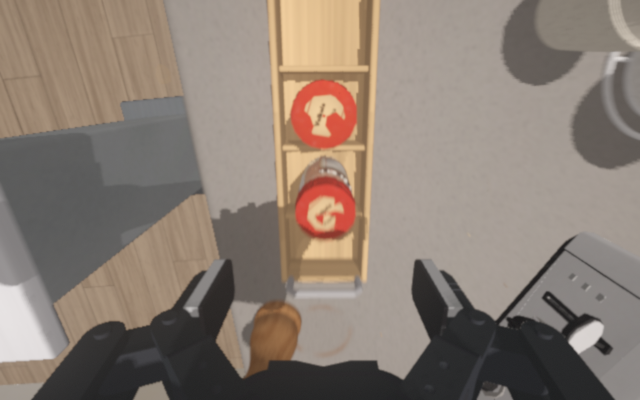

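Jar B is seated, centred at (325,205). Jar C is next.

Emit:
move_arm(increments="1 -5 -20 40 0 0 0.18; 1 -10 -47 35 0 0 0.185; 1 -10 -50 0 0 0 0.185; 1 -10 -50 0 0 0 0.185; 1 -10 -52 0 0 0 0.185; 1 -10 -52 0 0 0 0.185; 1 -10 -52 0 0 0 0.185; 1 -10 -52 0 0 0 0.185")

```text
t: 22.9
eef_pos: [0.4585, -0.3048, 0.2255]
tool_rot: [0.001, 0.101, 0.995, -0.0]
contact_force: [1.8, 0.2, 0.6]
gripper_width: 0.998
```

Emit:
move_arm(increments="1 -11 -54 0 0 0 0.184; 1 0 0 -30 0 0 0; 1 0 0 -40 0 0 0; 1 0 0 -30 0 0 0; 1 0 0 0 0 0 0; 1 0 0 0 0 0 0; 1 0 0 0 0 0 0; 1 0 0 0 0 0 0")

```text
t: 23.9
eef_pos: [0.4492, -0.3556, 0.1254]
tool_rot: [0.001, 0.014, 1.0, -0.0]
contact_force: [0.4, 0.3, -0.1]
gripper_width: 1.0
```

```bash
python3 - <<'E'
from wr import *
P,p=snap('w11')
q=bot.get_obs()['tool_rot'];R=Rot.from_quat(np.r_[q[1:],q[0]]).as_matrix();print(R[:,1].round(3),R[:,2].round(3))
print(circ(P,np.array((.4458,-.364)),.0223,.087,.101,.035))
E
```

```text
23.9 [ 0.4492 -0.3556  0.1254] [ 0.001  0.014  1.    -0.   ] q [ 0.01  0.48  0.74  1.91 -0.41  0.9   2.49]
[ 0.029  1.    -0.001] [ 0.001 -0.001 -1.   ]
(array([ 0.44570795, -0.36415906]), 435, np.float64(0.0003207315750139994))
```

View pics/w11.png

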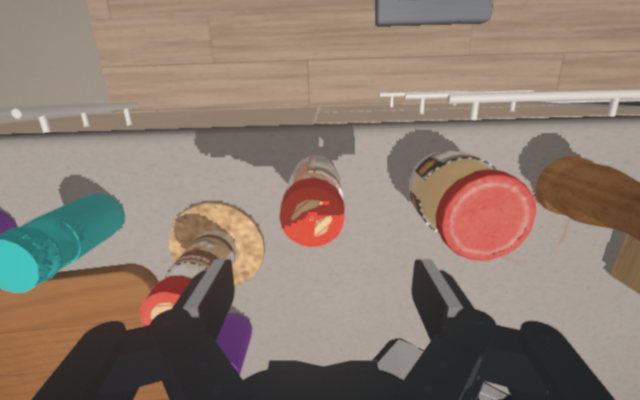

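Emit:
move_arm(increments="1 -3.5 -8.5 -20 0 0 0; 1 0 0 -25 0 0 0; 1 0 0 -25 0 0 0; 1 0 0 -21 0 0 0; 1 0 0 0 0 0 0; 0 0 0 0 0 0 0; 0 0 0 0 0 0 0; 0 0 0 0 0 0 0")

```text
t: 24.95
eef_pos: [0.4458, -0.3641, 0.0342]
tool_rot: [0.001, 0.014, 1.0, -0.0]
contact_force: [-0.1, 0.9, 4.7]
gripper_width: 0.511
```

Emit:
move_arm(increments="0 0 0 0 0 0 0; 0 0 0 0 0 0 0; 0 0 0 10 0 0 0; 0 0 0 30 0 0 0; 0 0 0 35 0 0 0; 0 0 0 40 0 0 0; 0 0 0 40 0 0 0; 0 0 0 40 0 0 0")

```text
t: 25.95
eef_pos: [0.4447, -0.3636, 0.2299]
tool_rot: [-0.0, 0.015, 1.0, -0.0]
contact_force: [1.2, -0.3, -1.0]
gripper_width: 0.512
```

Emit:
move_arm(increments="0 6 20 5 0 0 -0.18; 0 9 42 0 0 0 -0.181; 0 9 42 0 0 0 -0.181; 0 9 43 0 0 0 -0.181; 0 9 43 0 0 0 -0.181; 0 10 43 0 0 0 -0.181; 0 10 43 0 0 0 -0.181; 0 10 43 0 0 0 -0.181")

```text
t: 26.95
eef_pos: [0.5169, -0.0433, 0.2337]
tool_rot: [-0.0, 0.675, 0.738, 0.0]
contact_force: [-0.3, 0.7, -1.3]
gripper_width: 0.511
```

Emit:
move_arm(increments="0 10 43 0 0 0 -0.182; 0 0 0 0 0 0 0; 0 0 0 -35 0 0 0; 0 0 0 -35 0 0 0; 0 0 0 -35 0 0 0; 0 0 0 0 0 0 0; 0 0 0 0 0 0 0; 0 0 0 0 0 0 0")

```text
t: 27.95
eef_pos: [0.5281, -0.0021, 0.1298]
tool_rot: [0.001, 0.737, 0.676, 0.001]
contact_force: [1.1, 0.0, -0.8]
gripper_width: 0.517
```

```bash
python3 - <<'E'
from wr import *
P,p=snap('w12')
q=bot.get_obs()['tool_rot'];R=Rot.from_quat(np.r_[q[1:],q[0]]).as_matrix();print(R[:,1].round(3),R[:,2].round(3),bot.get_obs()['gripper_width'])
E
```

```text
27.95 [ 0.5281 -0.0021  0.1298] [0.001 0.737 0.676 0.001] q [-0.92  0.54  1.09  2.02 -0.6   0.94  0.39]
[ 0.996 -0.087  0.002] [ 0.002  0.001 -1.   ] 0.5144761423964781
```

View pics/w12.png

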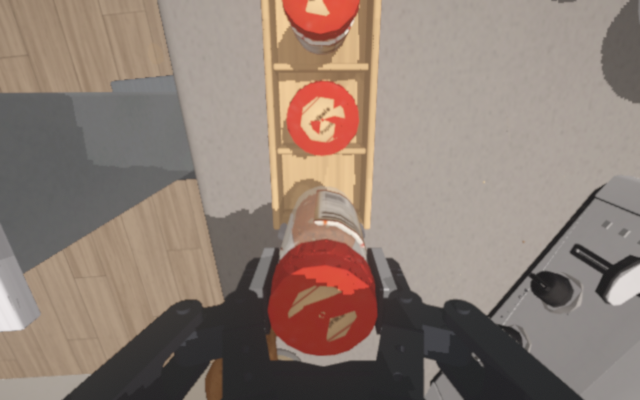

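Emit:
move_arm(increments="0 -1 0 -25 0 0 0; 0 0 0 -25 0 0 0; 0 0 0 -20 0 0 0; 0 0 0 -13 0 0 0; 0 0 0 -5 0 0 0; 0 0 0 -2 0 0 0; 0 0 0 0 0 0 0; 0 0 0 0 0 0 0")

```text
t: 29.0
eef_pos: [0.5271, -0.0018, 0.0399]
tool_rot: [0.0, 0.737, 0.676, 0.001]
contact_force: [-2.1, 1.2, 9.4]
gripper_width: 0.514
```

Emit:
move_arm(increments="0.6 0 0 0 0 0 0; 0.7 0 0 0 0 0 0; 0.8 0 0 0 0 0 0; 1 0 0 0 0 0 0; 1 0 0 0 0 0 0; 1 0 0 20 0 0 0; 1 0 0 40 0 0 0; 1 0 0 60 0 0 0")

```text
t: 30.0
eef_pos: [0.5249, -0.0018, 0.1586]
tool_rot: [-0.001, 0.737, 0.675, -0.002]
contact_force: [0.8, 1.0, -0.2]
gripper_width: 1.003
```

```bash
python3 - <<'E'
from wr import *
P,p=snap('w13')
print(circ(P,np.array((.527,-.0016)),.0223,.095,.107,.035),circ(P,np.array((.5337,.064)),.0223,.095,.107,.035))
print(circ(P,np.array((.459,-.115)),.024,.13,.144,.035))
E
```

```text
30.0 [ 0.5249 -0.0018  0.1586] [-0.001  0.737  0.675 -0.002] q [-0.97  0.5   1.14  2.   -0.54  0.99  0.35]
(array([ 0.52714156, -0.00273958]), 291, np.float64(0.00030381192197052875)) (array([0.5338713 , 0.06350664]), 65, np.float64(0.0002590664370276524))
(array([ 0.45774976, -0.11438126]), 1085, np.float64(0.0010860858118396759))
```

View pics/w13.png

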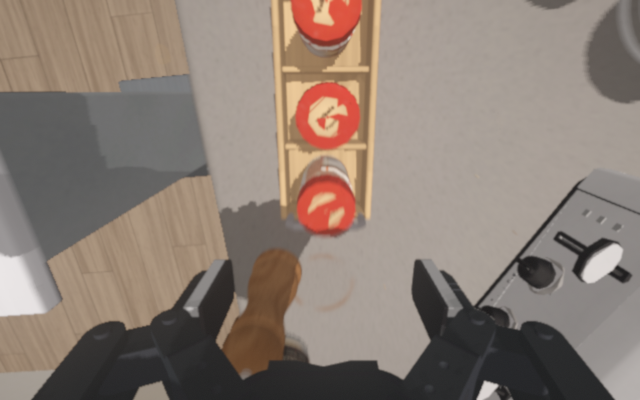

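All three jars are seated. Now the mill, keeping this jaw orientation since nothing is in the way there.

Emit:
move_arm(increments="1 0 0 40 0 0 0; 1 -16 -28 30 0 0 0; 1 -17 -28 0 0 0 0; 1 -17 -28 0 0 0 0; 1 -17 -28 0 0 0 0; 1 0 0 -30 0 0 0; 1 0 0 0 0 0 0; 1 0 0 0 0 0 0")

```text
t: 31.05
eef_pos: [0.459, -0.1144, 0.1987]
tool_rot: [0.0, 0.737, 0.675, -0.0]
contact_force: [0.7, -0.5, 0.2]
gripper_width: 0.999
```

```bash
python3 - <<'E'
from wr import *
P,p=snap('w14')
print(circ(P,np.array((.459,-.115)),.024,.132,.142,.035),circ(P,np.array((.459,-.115)),.029,.03,.05,.04))
v=P.reshape(-1,3);m=(v[:,2]>.156)&(v[:,2]<.17)&(np.hypot(*(v[:,:2]-[.459,-.115]).T)<.02);print('knob',np.nanmean(v[m],0),m.sum())
E
```

```text
31.05 [ 0.459  -0.1144  0.1987] [ 0.     0.737  0.675 -0.   ] q [-0.93  0.32  1.28  2.07 -0.37  1.01  0.45]
(array([ 0.45798703, -0.11404289]), 594, np.float64(0.0008288067502249998)) (array([ 0.45893452, -0.11928896]), 282, np.float64(0.0008558714383847012))
knob [ 0.45781053 -0.11161603  0.16281957] 215
```

View pics/w14.png

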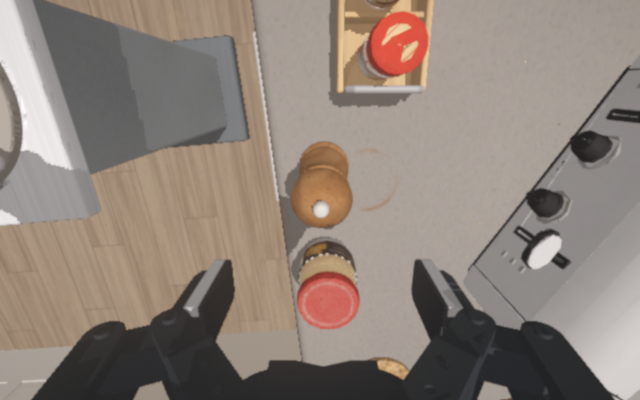

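Emit:
move_arm(increments="1 -1 0 -30 0 0 0; 1 0 0 -30 0 0 0; 1 0 0 -30 0 0 0; 1 0 0 -20 0 0 0; 1 0 0 -12 0 0 0; 1 0 0 0 0 0 0; 0 0 0 0 0 0 0; 0 0 0 0 0 0 0", newtons=45)

```text
t: 32.1
eef_pos: [0.4587, -0.1138, 0.077]
tool_rot: [0.0, 0.737, 0.676, 0.0]
contact_force: [1.0, -0.4, -0.1]
gripper_width: 0.604
```

Emit:
move_arm(increments="0 0 0 0 0 0 0; 0 0 0 0 0 0 0; 0 0 0 0 0 0 0; 0 0 0 0 0 0 0; 0 0 0 5 0 0 0; 0 0 0 10 0 0 0; 0 0 0 15 0 0 0; 0 0 0 0 0 0 0")

```text
t: 33.1
eef_pos: [0.4591, -0.1139, 0.1076]
tool_rot: [0.001, 0.737, 0.676, 0.001]
contact_force: [0.6, 0.3, -1.2]
gripper_width: 0.551
```

```bash
python3 - <<'E'
from wr import *
P,p=snap('w15');print(bot.get_obs()['contact_force'])
p,d=vision.read_camera('side');cv2.imwrite('pics/s15.png',cv2.resize(p[100:250,130:360,::-1],None,fx=3.4,fy=3.4))
E
```

```text
33.1 [ 0.4591 -0.1139  0.1076] [0.001 0.737 0.676 0.001] q [-0.72  0.45  1.07  2.16 -0.55  0.83  0.6 ]
[-0.1813118  -1.43500747 -2.11687086]
```

View pics/s15.png

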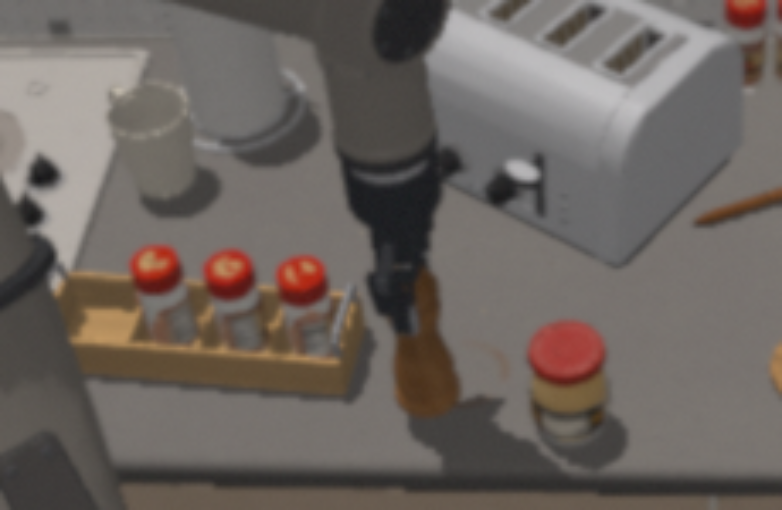

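View pics/w15.png

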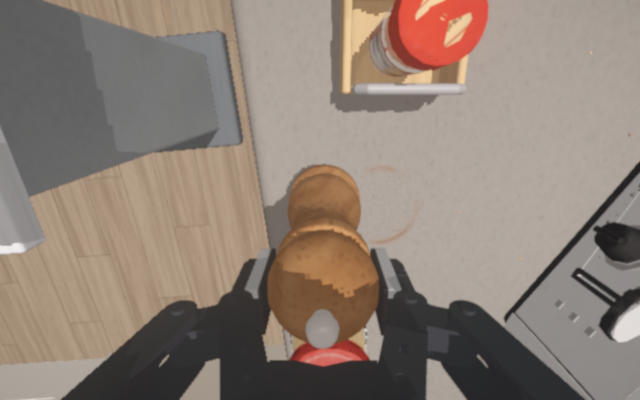

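The mill is gripped by its head, upright and lifted about 30 mm. I'll raise it clear of the jars and carry it across with smooth ramps.

Emit:
move_arm(increments="0 0 0 20 0 0 0; 0 0 0 35 0 0 0; 0 0 0 40 0 0 0; 0 0 0 30 0 0 0; 0 2 8 10 0 0 0; 0 5 18 0 0 0 0; 0 7 27 0 0 0 0; 0 8 30 0 0 0 0")

```text
t: 34.2
eef_pos: [0.4797, -0.0289, 0.2403]
tool_rot: [-0.001, 0.737, 0.676, -0.001]
contact_force: [0.1, 1.1, -2.9]
gripper_width: 0.554
```

Emit:
move_arm(increments="0 8 30 0 0 0 0; 0 8 30 0 0 0 0; 0 8 30 0 0 0 0; 0 8 30 0 0 0 0; 0 8 30 0 0 0 0; 0 8 30 0 0 0 0; 0 7 25 0 0 0 0; 0 5 17 0 0 0 0")

```text
t: 35.2
eef_pos: [0.5406, 0.193, 0.2411]
tool_rot: [0.0, 0.737, 0.676, -0.0]
contact_force: [-0.9, -0.3, -3.0]
gripper_width: 0.554
```

Emit:
move_arm(increments="0 3 10 0 0 0 0; 0 1 4 0 0 0 0; 0 0 0 0 0 0 0; 0 0 0 -15 0 0 0; 0 0 0 -30 0 0 0; 0 0 0 -20 0 0 0; 0 0 0 0 0 0 0; 0 0 0 0 0 0 0")

```text
t: 36.2
eef_pos: [0.5447, 0.2049, 0.1769]
tool_rot: [0.0, 0.737, 0.675, 0.0]
contact_force: [0.8, 0.2, -2.1]
gripper_width: 0.552
```

```bash
python3 - <<'E'
from wr import *
P,p=snap('w16');print(bot.get_obs()['contact_force'],bot.get_obs()['gripper_width'])
p,d=vision.read_camera('side');cv2.imwrite('pics/s16.png',cv2.resize(p[100:250,100:330,::-1],None,fx=3.4,fy=3.4))
p,d=vision.read_camera('scene');cv2.imwrite('pics/c16.png',cv2.resize(p[80:230,130:360,::-1],None,fx=3.4,fy=3.4))
E
```

```text
36.2 [0.5447 0.2049 0.1769] [0.    0.737 0.675 0.   ] q [-1.25  0.58  1.13  1.86 -0.6   1.09  0.01]
[ 0.30792242  0.47171717 -0.9620465 ] 0.5513377653970353
```

View pics/s16.png

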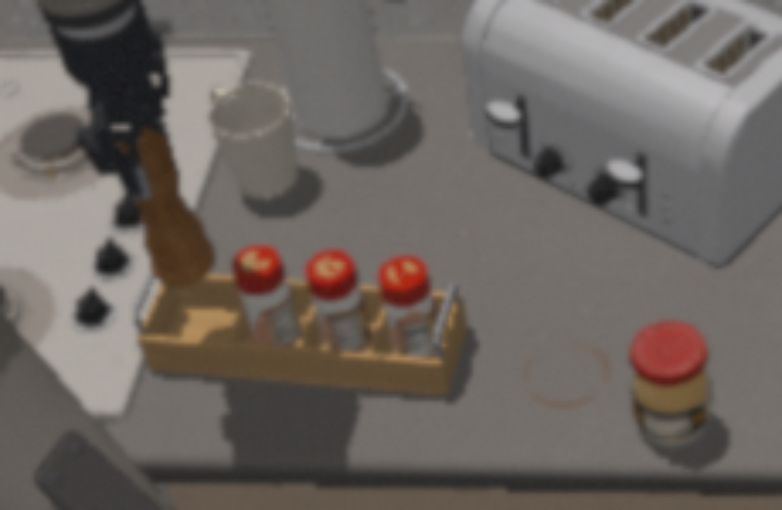

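View pics/w16.png

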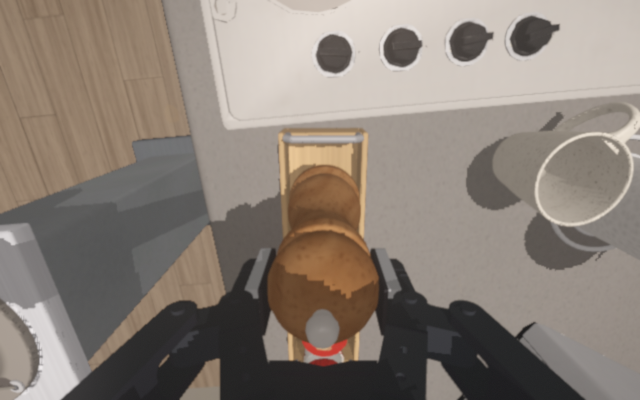

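View pics/c16.png

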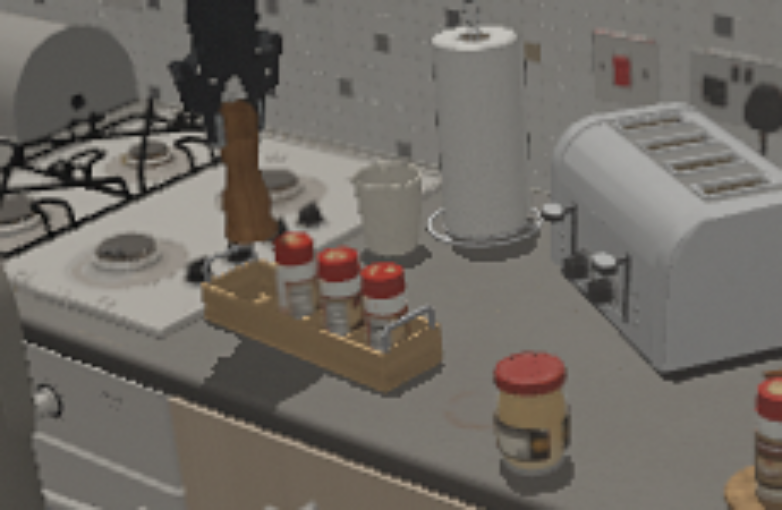

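Emit:
move_arm(increments="0 0 0 -15 0 0 0; 0 0 0 -20 0 0 0; 0 0 0 -20 0 0 0; 0 0 0 -20 0 0 0; 0 0 0 -10 0 0 0; 0 0 0 -5 0 0 0; 0 0 0 0 0 0 0; 0 0 0 0 0 0 0")

```text
t: 37.35
eef_pos: [0.5446, 0.2053, 0.0869]
tool_rot: [0.0, 0.737, 0.676, 0.0]
contact_force: [-0.3, 0.5, -1.6]
gripper_width: 0.547
```

Emit:
move_arm(increments="0 0 0 -2 0 0 0; 0 0 0 0 0 0 0; 0 0 0 -1 0 0 0; 0 0 0 0 0 0 0; 0 0 0 -1 0 0 0; 0 0 0 0 0 0 0; 0 0 0 0 0 0 0; 0 0 0 0 0 0 0")

```text
t: 38.35
eef_pos: [0.5445, 0.2052, 0.0834]
tool_rot: [-0.0, 0.737, 0.675, 0.0]
contact_force: [-2.3, 0.2, 8.4]
gripper_width: 0.553
```

On the floor, at 8 N. I'll release and rise.

Emit:
move_arm(increments="0.65 0 0 0 0 0 0; 0.75 0 0 0 0 0 0; 0.85 0 0 0 0 0 0; 1 0 0 0 0 0 0; 1 0 0 0 0 0 0; 1 0 0 30 0 0 0; 1 0 0 50 0 0 0; 1 0 0 60 0 0 0")

```text
t: 39.35
eef_pos: [0.5434, 0.205, 0.2231]
tool_rot: [-0.0, 0.737, 0.676, -0.001]
contact_force: [0.3, 0.8, 0.5]
gripper_width: 1.003
```

Emit:
move_arm(increments="1 0 0 60 0 0 0; 1 0 0 50 0 0 0; 1 0 20 0 0 0 0; 1 0 40 0 0 0 0; 1 0 20 0 0 0 0; 1 0 0 0 0 0 0; 1 0 0 0 0 0 0; 1 0 0 0 0 0 0")

```text
t: 40.35
eef_pos: [0.5444, 0.2833, 0.3325]
tool_rot: [-0.0, 0.738, 0.675, -0.0]
contact_force: [-0.2, -0.3, 0.8]
gripper_width: 0.998
```

```bash
python3 - <<'E'
from wr import *
P,p=snap('w17')
c=np.array([.5364,.1055]);ya=np.array([.0875,.9962]);xa=np.array([.9962,-.0875])
def loc(x): return np.round([(x-c)@xa*1000,(x-c)@ya*1000],1)
items=[('A',(.5387,.132),.0223,.093,.107),('B',(.5337,.0635),.0223,.093,.107),('C',(.527,-.0025),.0223,.093,.107),('mill',(.545,.205),.024,.138,.148)]
p,d=vision.read_camera('scene');S=cloud('scene',d);p1,d1=vision.read_camera('side');D=cloud('side',d1)
cv2.imwrite('pics/s17.png',cv2.resize(p1[100:250,100:400,::-1],None,fx=2.6,fy=2.6));cv2.imwrite('pics/c17.png',cv2.resize(p[80:250,150:420,::-1],None,fx=2.9,fy=2.9))
for nm,Q in(('wrist',P),('scene',S),('side',D)):
    for k,g,r,a,b in items:
        try:
            x,n,e=circ(Q,np.array(g),r,a,b,.035)
            v=Q.reshape(-1,3);m=np.hypot(*(v[:,:2]-x).T)<.015;print(nm,k,loc(x),n,e.round(4),'top',np.nanpercentile(v[m][:,2],[90,98]).round(4))
        except Exception as ex: print(nm,k,'none')
    for k,g,r,a,b in[('jam',(.455,-.243),.035,.08,.097),('mat',(.518,-.4707),.0223,.095,.11)]:
        try: print(nm,k,circ(Q,np.array(g),r,a,b)[0].round(4))
        except Exception: print(nm,k,'none')
E
```

```text
40.35 [0.5444 0.2833 0.3325] [-0.     0.738  0.675 -0.   ] q [-1.4   0.52  1.24  1.58 -0.5   1.4  -0.2 ]
wrist A [-0.3 27.2] 166 0.0004 top [0.1128 0.1135]
wrist B [  0.7 -41.2] 185 0.0004 top [0.113  0.1134]
wrist C [-1.000e-01 -1.085e+02] 183 0.0004 top [0.113  0.1136]
wrist mill [-1.6 99.8] 255 0.0008 top [0.1692 0.1706]
wrist jam [ 0.455 -0.243]
wrist mat [ 0.518  -0.4707]
scene A [ 0.7 27.2] 38 0.0024 top [0.1162 0.1169]
scene B [  2.7 -41.7] 49 0.0022 top [0.1156 0.1165]
scene C [   0.9 -109.6] 49 0.0014 top [0.1151 0.1161]
scene mill [ 0.1 97.2] 38 0.0022 top [0.1617 0.167 ]
scene jam [ 0.4584 -0.2406]
scene mat [ 0.5192 -0.4714]
side A [-1.4 25.8] 57 0.0014 top [0.1143 0.1168]
side B [ -0.4 -40.9] 61 0.0015 top [0.1145 0.1153]
side C [  -1.9 -108.7] 50 0.0016 top [0.114 0.117]
side mill [ -2.3 100.7] 65 0.0019 top [0.1689 0.1728]
side jam [ 0.4556 -0.2445]
side mat [ 0.5164 -0.471 ]
  return _methods._mean(a, axis=axis, dtype=dtype,
  ret = ret.dtype.type(ret / rcount)
```

View pics/w17.png

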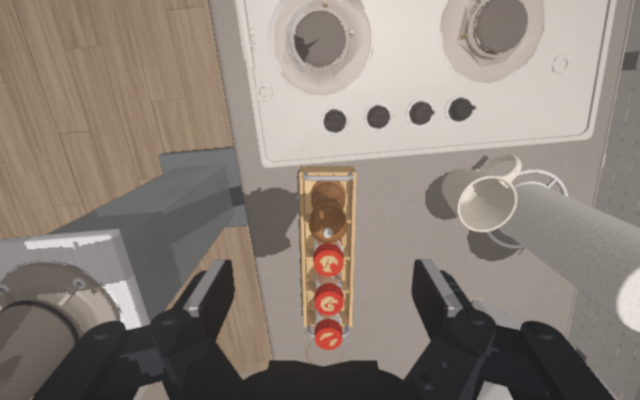

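View pics/s17.png

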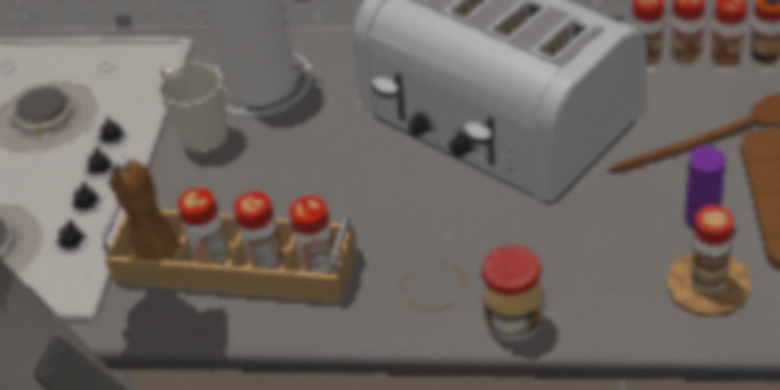

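View pics/c17.png

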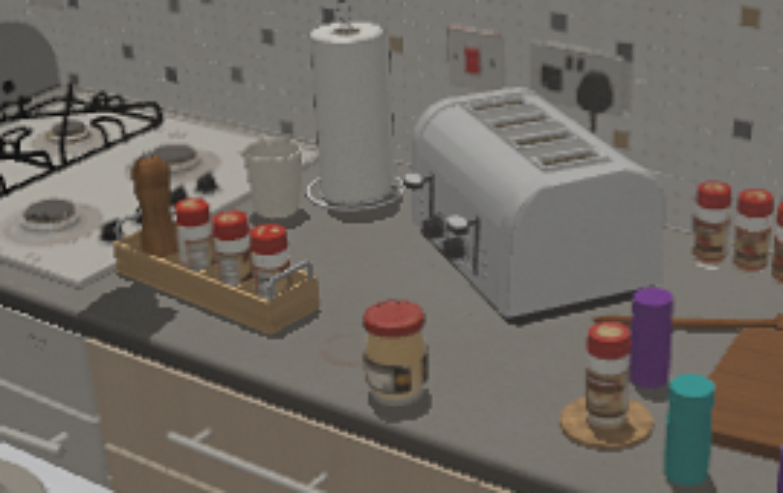

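All four items are seated and upright in their wells. The jam jar and mat jar haven't moved, and the robot is clear.

```bash
python3 -c "
from station import bot
print(bot.hand_in())"
```

```text
the job is handed in; nothing more can be done
None
```

I put the three worktop spice jars into the three narrow wells and the pepper mill into the wide well. Each was lowered until I felt floor contact (6–16 N) before release. I handed in at about 40 s of the 112 s limit; the hand-in gives no verdict.

**Last checks (wrist camera):**
- **Centring:** the jars sit within about 1 mm of their well centres and the mill within about 2 mm. The scene and side cameras agree to about 3 mm.
- **Height:** jar tops are at about 113 mm (112 expected) and the mill top at about 171 mm (171 expected), so all are on the well floors. I saw no leaning, but did not measure the angles numerically.
- **Jars to be left alone:** the scene and side cameras show the jam jar within about 3 mm and the mat jar within about 1 mm of where they started. The wrist camera could not see them at the end.

**What disagreed or went wrong:**
- **First grasp missed:** the real fingertips are about 34 mm short of the reported TCP, confirmed by all three cameras. On the first try the fingers closed on top of a cap, pressing it with about 40 N and rocking the jar. It settled upright, and all later grasps used the corrected height.
- **Possible force concern:** that 40 N reading is right at the 40 N limit set for the arm and gripper body. The contact was with the fingers, and I can't tell how it is scored.

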